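# Turn the spoked wheel until its valve is at the top

### The job

The spoked cart wheel leans back in its stand on the workbench: turn it, either way round, until its valve stem is at the very top of the wheel, in line with the stand's pointer, so that the pump can be put on. Push it round gently with the fingertips by one spoke after another, through the gaps of the stand's bracket: grip nothing, keep off the tyre and the valve, and do not flick the wheel. Leave it at rest there, with the stand and the other things on the bench still where they were.

Things in the scene. Friction and masses are not known exactly. Their poses are not given: they have to be found in the camera images.
- stand: loose heavy grey steel stand, 5 kg. Origin under the centre of its round foot (356 mm wide, 14 mm thick); x points to its back (away from the robot at yaw 0), y to its left, z up. The wheel in it leans back: the wheel plane rises toward the stand's +x at 35 degrees to the bench. Up the wheel (12 o'clock) is stand direction (0.819, 0, 0.574); out of its front face is (-0.574, 0, 0.819)
- hub (a point): wheel centre, where the axle crosses the spoke plane; fixed on the stand, 150 mm straight above the stand's origin. Behind the spokes it is free down to the foot, but for the hub itself (42 mm deep)
- pointer (a point): tip of the stand's thin steel pointer, at 12 o'clock, 155 mm from the hub in the wheel plane, just outside the tyre, on a thin post behind the wheel
- wheel (a joint): turn of the wheel about its axle, rad, no stops; 0 or a multiple of 2 pi: valve at 12 o'clock; grows as the wheel turns anticlockwise seen from its front (valve goes from 12 o'clock to the left, the stand's +y). Turns against a friction of 0.25 N m (3 to 4 N at a spoke) and stays where it is left
- spokes: five straight round steel spokes, 10 mm thick, in one plane, from the hub (23 mm radius) to the rim (106 mm inner radius). Origin at the wheel centre; turns with the wheel; x points at the valve, z out of the front face. Spokes at 36, 108, 180, 252, 324 degrees from x about z: the valve is midway between two spokes
- tyre: steel rim with a black rubber tyre, 294 mm outside, tyre 32 mm thick, and the valve stem; turns with the wheel, same origin and axes as the spokes
- valve (a point): root of the valve stem at the rim, 108 mm from the hub centre; the stem (10 mm thick, black with a brass end) points inward toward the hub, its end 84 mm from the hub centre and 9 mm before the spoke plane
- screwdriver_cross: loose bystander: red-handled screwdriver, 201 mm, lying on the bench left of the stand; leave alone
- tape_measure: loose bystander: tape measure, 67x77x31 mm, behind left; leave alone
- screw_tin: loose bystander: open round tin of screws, 74 mm across, 54 mm high, right of the stand; leave alone
- offcut_1: loose bystander: pine block, 46x120x30 mm, right of the stand; leave alone
- bracket (a point): front of the bracket's centre, 31 mm out from the hub along the axle. Boss of 25 mm radius with a nut standing 14 mm higher; three flat arms 16 mm wide, lying 23 to 31 mm before the spoke plane, run out to 180 mm radius at 2, 6 and 10 o'clock (60 degrees either side of 12, and straight down). The gaps between them are centred at 12, 4 and 8 o'clock
- bracket_end (a point): outer end of the 6 o'clock arm, on its front face, 180 mm from the bracket centre; at each arm's end a 14 mm leg goes straight down to the foot

How it is judged (in metres and radians):
On the way:
1. a spoke has been pushed by the fingers (contact force between the fingers and spokes above 0.5 N), for 0.1 s.
At the end, for the whole second after the job is handed in: the valve is at 12 o'clock of the wheel within 13 mm sideways (7 degrees), the wheel is at rest, the stand stands flat within 25 mm of where it was (y of valve in the frame of stand between -0.013 and 0.013 m and z of valve in the frame of stand above 0.2 m and velocity of joint wheel between -0.05 and 0.05 rad/s and distance of stand from where it was at the start of the episode below 0.025 m and angle between stand's own z axis and vertical below 0.03 rad); the robot touches nothing.
It fails at once if the stand is lifted, tipped or shoved (25 mm, or tilted 0.05 rad) (distance of stand from where it was at the start of the episode above 0.025 m or angle between stand's own z axis and vertical above 0.05 rad).
It fails at once if the fingers push on the tyre, rim or valve (over 5 N) (contact force between the fingers and tyre above 5 N).
It fails at once if a spoke is squeezed or forced (over 30 N) (contact force between the fingers and spokes above 30 N).
It fails at once if the wheel is flicked (over 4 rad/s) (velocity of joint wheel above 4 rad/s or velocity of joint wheel below -4 rad/s).
It fails at once if a bystander is moved or lifted (30 mm) (distance of any of screwdriver_cross, tape_measure, screw_tin, offcut_1 from where it was at the start of the episode above 0.03 m).
It also fails if it takes over 72 s, if anything falls off the work surface, if the arm or the gripper's body presses on something with over 40 N, if the wrist force passes 120 N, or if a joint passes its speed limit or range.

### The arm

A 6-joint arm with a two-finger parallel gripper is mounted at the origin on a cart in front of the work surface, level with it; the furniture and walls round the work are solid. World frame = base frame: x ahead of the robot, y to its left, z up, the work surface at z = 0. Lengths are in mm, angles in rad, forces in N, time in s.
With the tool pointing down it reaches from about 275 to 750 mm from the base axis. Payload 10.2 kg.
Tool frame: the origin (TCP) lies midway between the tips of the shut fingers; the grasp point (between the pads) lies 19 mm behind it (env.grip_depth is the distance from the TCP to the grasp point, in mm); z points along the fingers, y is the line along which they close (so a half turn about z gives the same grasp; the last joint's range is limited). The gripper opens to 88 mm and grips with 3 to 60 N. Pads are 18 mm wide; open, the fingers measure 123 mm over their backs; the gripper's body (75 mm by 187 mm) begins 45 mm behind the grasp point.
Start: joints at [-0.223, 0.313, 1.498, -0, 1.331, -0.223], TCP at [525.006, -0.014, 238.72] pointing down, gripper open.
Joint ranges: [-2.94, 2.94], [-0.97, 2.17], [0.19, 2.56], [-1.23, 4.37], [0.02, 3.11], [-2.88, 2.88]. Speed limits (rad/s): [2.39, 2.39, 3.01, 3.14, 3.14, 3.14].

### API

Orientations are given as a rotation vector (axis times angle).
In Python, from workcell import status, viewer, env gives the robot as it stands.
- The arm moves only by the tool carry_out, never from a script. Its argument "increments" is a list of rows, each a list of 5 numbers: the gripper command: -1 is shut, 1 is fully open, values between are in proportion, then the shift along the tool's x, y, z scaled (see below), then the turn about the tool's z scaled (see below). A call has 1 to 8 rows; each row shifts and turns the commanded pose from where the row before left it, along the tool's axes as they then stand; what a row does not reach is not made up. The controller multiplies each number of a shift by 0.04 m and each number of a turn by 0.1 rad. A row lasts 1/12 s, in which the tool goes at most 41.7 mm and 7.16 degrees, less where a joint would pass 70% of its speed; a pose out of reach is approached as far as the arm can. A call with a number of a shift or a turn outside -1 to 1 is refused whole. A call with a gripper value outside its range is refused whole. The fingers move at their own pace and stop on an object; "grip_force" is the grip in N (left out, the last holds). Time passes only in rows, so rows that do not move let the fingers close. It gives the time, the measured TCP pose, the force, the opening and the grip force at its end, in the units of the state.
- status.read_state(): the state, without advancing time (a new reading comes with each control period).
- viewer.capture(name): name is "scene" or "side" or "wrist"; returns the picture (384x512x3 uint8, blue, green, red); there is no depth.
- viewer.camera_params(name): a dict with "fovy" (degrees; the focal length in pixels is half the picture's height over the tangent of half this angle, whatever the lens; pixels are square), "cx", "cy" (the principal point, pixels), "rvec" (rotation vector, rad) and "tvec" (3), from world to camera coordinates, as OpenCV has them. Camera axes: x right, y down, z forward; pixel columns grow to the right and rows downward; lengths in mm; the calibration is good to about 2 mm. A picture is of the moment at which its call begins: read the wrist's pose just before it. camera_params takes no time and is no camera call; for the wrist camera it gives the pose at the moment of the call.
- env.job_done(): hands the job in; it is judged then, once.
Trained networks look in the newest picture that a camera, given by its name, has taken for a name from the list of things; names that differ only in an ending like _2 or _b are one class to them, and where a whole thing is asked for, a point or a joint stands for the part that bears it (a point fixed in the world has none). Each returns a list of dicts, best first, with "confidence" (0 to 1); they miss things now and then, are a little off and sometimes report something else, mostly with a low value. They report only what shows in the picture. A call takes as long as a camera call.
- viewer.outline_of(name, camera): "mask" (384x512 bool, what is visible of it) and "extent" ([left, top, right, bottom] in pixels, round what is visible of it).
- viewer.mark_of(name, camera): "at" ([column, row] in pixels: a listed point, or the origin of a listed thing).
The state is a dict: "time": time; "joints": joint angles; "dq": joint speeds; "effort": joint torques, N m; "tool_pos": TCP position; "ee_rot": TCP orientation; "wrist_force": force on the tool from outside, world axes, zero at the start; "torque": the same for the moment, N m; "finger_gap": finger opening in mm; "gripper_force": force on a finger pad.
Only numpy, scipy, OpenCV 4.12 (cv2) and the standard library are available. Lean on these libraries where they do the work, as an engineer would, in place of code of your own. Each camera call takes 0.05 s, during which the arm holds its last target. There are 200 camera calls.

## Working session

There is one attempt and no reset: what is moved stays moved. The work goes in short steps, Python scripts to look and compute and a tool call to move; the robot and the scene stay as the last step left them, time stands still between calls to the robot, and variables do not carry over. Pictures are saved under pics/ and viewed, at most 10 in all, crops included, and the job is handed in when it is done.

Besides the shell and the picture viewer there is one more tool, called after "Request:" by a JSON object that holds its "op" and its "data". carry_out: Moves the arm, as the interface text tells. Its arguments: {"type":"object","properties":{"increments":{"type":"array"},"grip_force":{"type":"number"}},"required":["increments"]}

```bash
ls; mkdir -p pics; cat > h.py <<'E'
import numpy as np,cv2
from workcell import status,viewer,env
from scipy.optimize import least_squares
def P(n):
    c=viewer.camera_params(n);f=192/np.tan(np.radians(c['fovy'])/2)
    return c,np.array([[f,0,c['cx']],[0,f,c['cy']],[0,0,1.]])
def proj(X,cam):
    c,K=P(cam);return cv2.projectPoints(np.float64(X).reshape(-1,3),np.float64(c['rvec']),np.float64(c['tvec']),K,None)[0][:,0]
E
python3 - <<'E'
from h import *
ims=[viewer.capture(n) for n in("scene","side")]
cv2.imwrite('pics/a.png',cv2.resize(np.hstack(ims),(800,300)))
cv2.imwrite('pics/b.png',cv2.resize(ims[0],(800,600)))
for n in("scene","side"):
  c,K=P(n);print(n,K[0,0],c['rvec'],c['tvec'])
  for t in("hub","pointer","valve","bracket","bracket_end","stand","spokes"):
    print(t,[(np.round(d['at'],1),round(d['confidence'],2)) for d in viewer.mark_of(t,n)[:3]])
print(status.read_state())
E
```

```text
pics
scene 353.5179680933459 [ 2.06575145 -0.95747371  0.46160271] [-371.50899943  368.97516675  959.52454087]
hub [(array([241.7, 187.4]), 0.94)]
pointer [(array([255.5, 147.4]), 0.64)]
valve [(array([229.5, 212.2]), 0.58), (array([258.8, 147. ]), 0.54)]
bracket [(array([237.2, 180.5]), 0.64)]
bracket_end [(array([220.6, 234.1]), 0.69)]
stand [(array([242.2, 219.4]), 0.74), (array([219.5, 233.4]), 0.23), (array([240.8, 182.8]), 0.2)]
spokes [(array([240.7, 185. ]), 0.56)]
side 367.74246819817574 [ 0.56305779 -2.6018046   1.27731333] [ 471.66703411  282.45189344 1057.69420455]
hub [(array([240.3, 208.4]), 0.77)]
pointer [(array([195.9, 175.2]), 0.61)]
valve [(array([267.2, 229.7]), 0.87)]
bracket [(array([246.6, 202.8]), 0.6), (array([243. , 203.3]), 0.35)]
bracket_end [(array([291.9, 232.8]), 0.79)]
stand [(array([242. , 242.3]), 0.65)]
spokes [(array([242.5, 204.9]), 0.83)]
{'time': 0.8, 'joints': array([-2.23389749e-01,  3.12890238e-01,  1.49770982e+00, -1.89505799e-05,
        1.33097887e+00, -2.23430318e-01]), 'dq': array([ 0.00098539, -0.0004014 , -0.00029064, -0.00161029,  0.0016618 ,
       -0.00051057]), 'effort': array([-3.10051905e-05, -4.02088308e+01, -2.52407259e+01,  6.94832532e-02,
        3.19172360e-02,  1.96766550e-07]), 'tool_pos': array([ 5.25006005e+02, -1.28274823e-02,  2.38721471e+02]), 'ee_rot': array([ 2.22137626e+00,  2.22147638e+00, -1.29803925e-05]), 'wrist_force': array([-0.10931329,  0.7237426 ,  0.82993784]), 'torque': array([0.00274473, 0.02612037, 0.00766747]), 'gripper_force': 0.0, 'finger_gap': 87.93476113941207}
```

View pics/a.png

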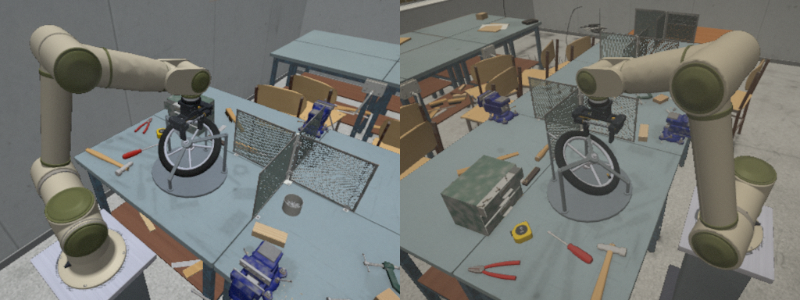

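View pics/b.png

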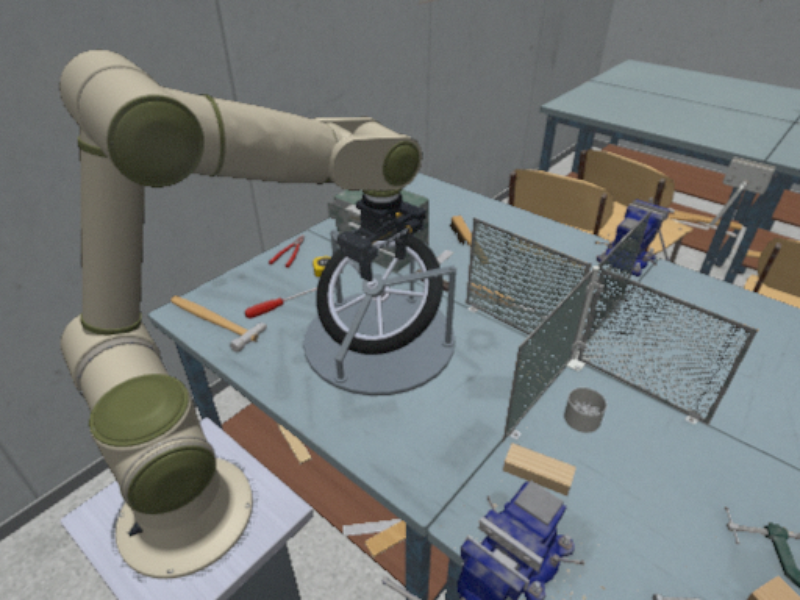

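Both pictures show the wheel under the gripper. The bracket's 6 o'clock arm points at the robot, ending at scene (220, 234), and the valve appears low on the wheel at about (229, 212). The bench things are well clear. Next I'll fit the stand pose and wheel angle.

```bash
cat >> h.py <<'E'
a=np.radians(35);UP=np.array([np.cos(a),0,np.sin(a)]);N=np.array([-np.sin(a),0,np.cos(a)]);L=np.array([0,1.,0])
HUB=np.array([0,0,150.])
def S2W(p,s):
    x,y,w=s;R=np.array([[np.cos(w),-np.sin(w),0],[np.sin(w),np.cos(w),0],[0,0,1]]);return np.atleast_2d(p)@R.T+[x,y,0]
def wp(r,ang,n=0): # wheel-plane point, ang from 12 o'clock to left
    return HUB+r*(np.cos(ang)*UP+np.sin(ang)*L)+n*N
E
cat > fit.py <<'E'
from h import *
ims={n:viewer.capture(n) for n in("scene","side")}
pts={"hub":HUB,"pointer":wp(155,0),"bracket":wp(0,0,31),"bracket_end":wp(180,np.pi,31),"stand":np.zeros(3)}
obs=[];v=[]
for n in ims:
  for t in pts:
    m=viewer.mark_of(t,n)
    if m: obs.append((n,t,m[0]['at']))
  v+=[(n,d['at'],d['confidence']) for d in viewer.mark_of("valve",n)[:2]]
f=lambda s:np.concatenate([proj(S2W(pts[t],[s[0],s[1],s[2]]),n)[0]-p for n,t,p in obs])
r=least_squares(f,[500,0,0],x_scale=[100,100,1],loss='soft_l1');s=r.x;print(s);np.save('s.npy',s)
print(np.round(f(s).reshape(-1,2),1).tolist())
g=np.radians(np.arange(0,360,2))
for n,p,c in v:
  q=np.array([np.linalg.norm(proj(S2W(wp(108,t),s),n)[0]-p) for t in g]);print(n,p,c,'ang',np.degrees(g[q.argmin()]),q.min())
  sp=np.array
out=[]
for n in ims:
  im=cv2.resize(ims[n],None,fx=4,fy=4,interpolation=2);c=proj(S2W(HUB,s),n)[0]
  for t in np.arange(0,360,30): cv2.circle(im,tuple(int(z) for z in proj(S2W(wp(147,np.radians(t)),s),n)[0]*4+2),3,(0,0,255) if t else (0,255,0),-1)
  x,y=(c*4).astype(int);out.append(im[y-300:y+300,x-200:x+200])
import sys;cv2.imwrite(sys.argv[1],np.hstack(out))
E
python3 fit.py pics/c.png
```

```text
[5.51469270e+02 4.35363682e+01 1.88612968e-01]
[[-1.0, -0.2], [-0.1, 0.4], [1.7, 2.1], [0.2, 0.1], [0.3, 2.3], [0.9, -3.1], [2.0, 3.3], [-1.0, 0.3], [-1.6, 0.4], [-3.3, 1.6]]
scene [226.8, 209.6] 0.76 ang 174.0 2.9743682717644178
side [270.6, 228.9] 0.72 ang 176.0 3.595970237357785
```

View pics/c.png

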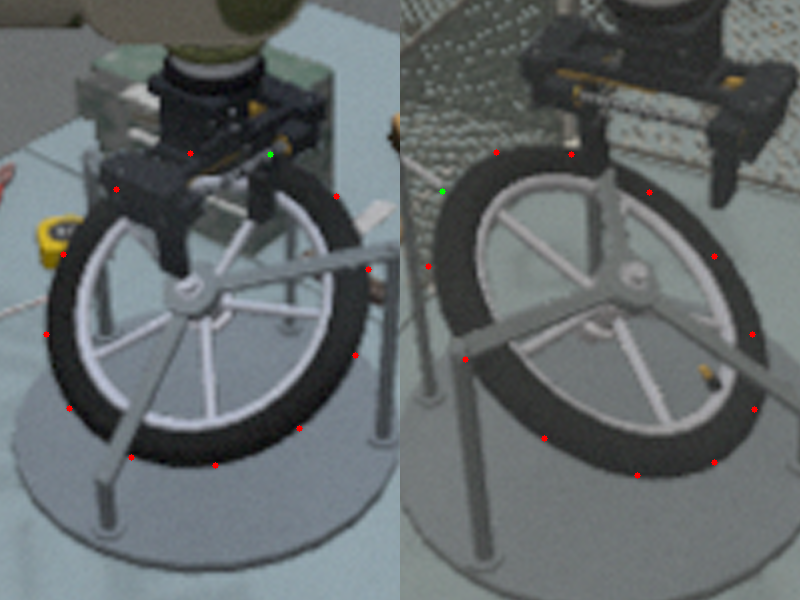

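The overlay fits the tyre to about a centimetre. The valve (brass end at side crop (706, 372)) is near 6 o'clock, and in the scene view the lower arm hides it. Next I'll use the wrist view to refine the pose.

```bash
cat > w.py <<'E'
from h import *
import sys
s0=np.load('s.npy')
pts={"hub":HUB,"pointer":wp(155,0),"bracket":wp(0,0,31),"bracket_end":wp(180,np.pi,31)}
im=viewer.capture("wrist")
for t in list(pts)+['valve']:
  m=viewer.mark_of(t,"wrist")
  for d in m[:2]: print(t,np.round(d['at']),round(d['confidence'],2),'pred',np.round(proj(S2W(pts[t],s0),"wrist")[0]) if t in pts else '')
cv2.imwrite('pics/w_raw_%s.png'%sys.argv[1],im)
for t in np.arange(0,360,30): cv2.circle(im,tuple(int(z) for z in proj(S2W(wp(106,np.radians(t)),s0),"wrist")[0]),2,(0,0,255) if t else (0,255,0),-1)
cv2.imwrite('pics/w_%s.png'%sys.argv[1],cv2.resize(im,(800,600)))
E
python3 w.py 1
```

```text
hub [281. 150.] 0.85 pred [285. 148.]
hub [264. 159.] 0.27 pred [285. 148.]
pointer [263. 161.] 0.71 pred [542. 125.]
bracket [283. 151.] 0.68 pred [266. 157.]
bracket_end [139. 169.] 0.72 pred [139. 166.]
valve [192. 145.] 0.73 pred
```

View pics/w_1.png

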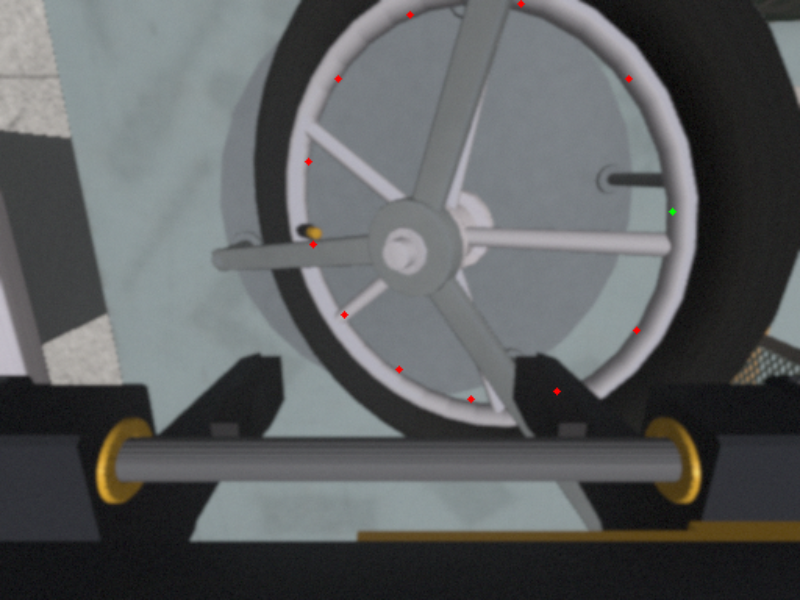

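The wrist view is clear. One spoke runs to (668, 244), just right of 12 o'clock (green dot). The valve is at (305, 230), next to the 6 o'clock arm. I'll fit stand pose and wheel angle together from hand-picked points.

```bash
cat > f2.py <<'E'
from h import *
k=800/512
sp=[((668,244),180),((500,408),108),((308,127),324),((345,315),36)]
def f(p):
    s=p[:3];t=p[3];r=[]
    for q,a_ in sp: r.append(proj(S2W(wp(106,t+np.radians(a_)),s),"wrist")[0]*k-q)
    r.append(proj(S2W(wp(0,0,45),s),"wrist")[0]*k-(403,253))
    r.append(proj(S2W(wp(86,t,9),s),"wrist")[0]*k-(312,232))
    r.append(proj(S2W(wp(180,np.pi,31),s),"wrist")[0]*k-(220,260))
    return np.concatenate(r)
s0=np.load('s.npy')
r=least_squares(f,[*s0,np.radians(172)],x_scale=[100,100,1,1],loss='soft_l1',f_scale=4)
print(r.x,np.degrees(r.x[2:]),np.round(f(r.x).reshape(-1,2),1).tolist());np.save('s.npy',r.x[:3])
E
python3 f2.py
```

```text
[5.50512500e+02 4.25576392e+01 1.88088243e-01 3.02418124e+00] [ 10.77666249 173.27282125] [[0.5, -0.1], [0.9, -4.4], [6.8, 1.1], [-2.3, -0.3], [-5.9, 1.5], [8.1, -0.5], [-4.7, 1.0]]
```

```bash
python3 - <<'E'
from h import *
g=np.linspace(-np.pi,np.pi,721)
ty=np.array([wp(131+16*np.cos(b),t,16*np.sin(b)) for t in g for b in np.linspace(0,6.28,25)])
arm=np.array([wp(0,0,n)+r*(np.cos(t)*UP+np.sin(t)*L)+w*(-np.sin(t)*UP+np.cos(t)*L) for t in(np.pi/3,-np.pi/3,np.pi) for r in range(0,186,3) for w in(-9,0,9) for n in(23,27,31)])
nut=np.array([wp(14,t,45) for t in g[::20]]+[wp(25,t,n) for t in g[::10] for n in (23,31)])
rim=np.array([wp(106,t,n) for t in g for n in(-8,0,8)])
hub=np.array([wp(r,t,n) for t in g[::10] for n in range(-21,22,3) for r in(10,23)])
names=dict(tyre=ty,arm=arm,nut=nut,rim=rim,hub=hub)
for u in(48,54,60):
  for d in(12,16):
    T=np.array([.819*u,0,150+.574*u-d]);o=[]
    for y in(0,25,50):
      t=T+[0,y,0]
      for k,p in names.items():
        q=p-t
        b=(abs(q[:,0])<42)&(abs(q[:,1])<98)
        cb=64-q[b,2].max() if b.any() else 999
        m=q[:,2]>-3
        e=np.maximum(abs(q[m,0])-9,abs(q[m,1])-17.5).min()
        o.append(f"{y}{k}:{cb:.0f}/{e:.0f}")
    print(u,d,*[z for z in o])
E
```

```text
48 12 0tyre:3/34 0arm:16/19 0nut:40/23 0rim:13/26 0hub:49/11 25tyre:3/26 25arm:8/10 25nut:40/23 25rim:13/18 25hub:49/11 50tyre:3/15 50arm:-0/3 50nut:40/24 50rim:13/8 50hub:49/18
48 16 0tyre:-1/34 0arm:12/19 0nut:36/23 0rim:9/26 0hub:45/10 25tyre:-1/26 25arm:4/10 25nut:36/23 25rim:9/18 25hub:45/10 50tyre:-1/15 50arm:-4/3 50nut:36/24 50rim:9/8 50hub:45/17
54 12 0tyre:3/30 0arm:20/22 0nut:43/28 0rim:16/23 0hub:53/20 25tyre:3/22 25arm:11/14 25nut:43/28 25rim:16/15 25hub:53/20 50tyre:3/12 50arm:3/6 50nut:43/28 50rim:16/5 50hub:53/22
54 16 0tyre:-1/30 0arm:16/22 0nut:39/28 0rim:12/23 0hub:49/16 25tyre:-1/22 25arm:7/14 25nut:39/28 25rim:12/15 25hub:49/16 50tyre:-1/12 50arm:-1/6 50nut:39/28 50rim:12/5 50hub:49/21
60 12 0tyre:3/26 0arm:23/25 0nut:53/33 0rim:19/19 0hub:59/26 25tyre:3/19 25arm:14/17 25nut:53/33 25rim:19/12 25hub:59/26 50tyre:3/10 50arm:7/9 50nut:53/33 50rim:19/3 50hub:59/27
60 16 0tyre:-1/26 0arm:19/25 0nut:49/33 0rim:15/19 0hub:55/23 25tyre:-1/19 25arm:10/17 25nut:49/33 25rim:15/12 25hub:55/23 50tyre:-1/10 50arm:3/9 50nut:49/33 50rim:15/3 50hub:55/26
```

Request:
{"op": "carry_out", "data": {"increments": [[-1,0,0,0,1],[-1,0,0,0,1],[-1,0,0,0,1],[-1,0,0,0,1],[-1,0,0,0,1],[-1,0,0,0,1],[-1,0,0,0,1]]}}

```text
time: 2.38
tool_pos: [525.0, 0.0, 238.7]
ee_rot: [-2.852, -1.318, -0.0]
wrist_force: [-0.8, -0.7, -0.3]
finger_gap: 43.3
gripper_force: 0.0
```

Request:
{"op": "carry_out", "data": {"increments": [[-1,0,0,0,1],[-1,0,0,0,1],[-1,0,0,0,1],[-1,0,0,0,1],[-1,0,0,0,1],[-1,0,0,0,1],[-1,0,0,0,0.8],[-1,0,0,0,0]]}}

```text
time: 3.05
tool_pos: [525.0, -0.0, 238.7]
ee_rot: [3.128, 0.295, 0.0]
wrist_force: [0.1, -0.2, 0.3]
finger_gap: 0.2
gripper_force: 0.0
```

Request:
{"op": "carry_out", "data": {"increments": [[-1,0.48,-0.38,0,0],[-1,0.48,-0.38,0,0],[-1,0.48,-0.38,0,0],[-1,0.48,-0.38,0,0],[-1,0,0,0,0],[-1,0,0,0,0]]}}

```text
time: 3.55
tool_pos: [589.0, 74.8, 238.2]
ee_rot: [3.127, 0.305, -0.001]
wrist_force: [-0.4, -0.4, 0.4]
finger_gap: 0.6
gripper_force: 0.0
```

```bash
cat > st.py <<'E'
from h import *
s=np.load('s.npy')
def tcp():
    t=status.read_state();p=t['tool_pos'];d=p[:2]-s[:2];c,n=np.cos(s[2]),np.sin(s[2])
    return np.round([c*d[0]+n*d[1],-n*d[0]+c*d[1],p[2]],1),t['wrist_force'],t['time']
E
python3 -c "
from st import *
print(tcp())"
python3 w.py 2
```

```text
(array([ 43.8,  24.5, 238.2]), array([-0.37245957, -0.42117096,  0.41773625]), 3.55)
hub [281. 242.] 0.64 pred [279. 240.]
pointer [304.  98.] 0.61 pred [301.  93.]
bracket_end [274. 322.] 0.79 pred [271. 321.]
```

View pics/w_2.png

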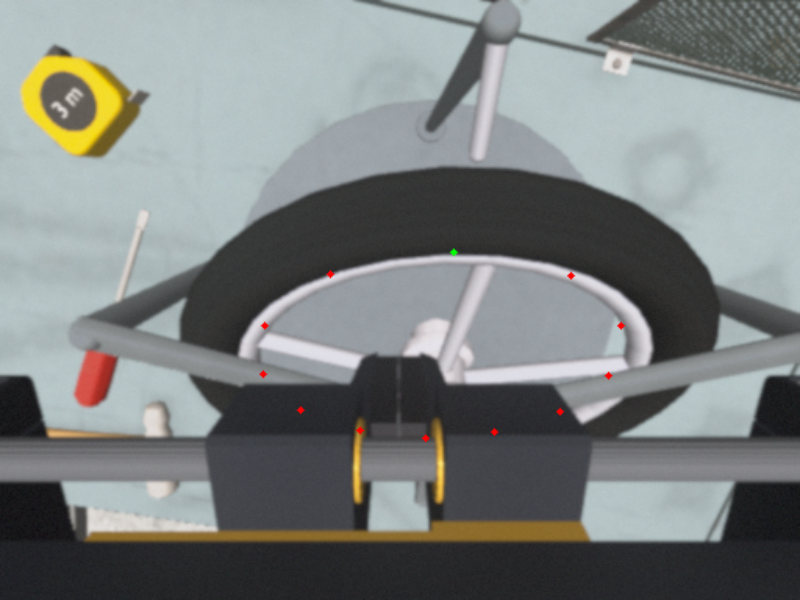

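The overlay matches within about 4 mm, with the pointer tip at (475, 155). The spoke at (465, 310) lies just right of the fingers, and the gap below them is free. Now I'll go down.

Request:
{"op": "carry_out", "data": {"increments": [[-1,0,0,0.3,0],[-1,0,0,0.3,0],[-1,0,0,0.3,0],[-1,0,0,0.3,0],[-1,0,0,0.27,0],[-1,0,0,0.25,0],[-1,0,0,0,0],[-1,0,0,0,0]]}}

```text
time: 4.52
tool_pos: [588.8, 74.1, 169.9]
ee_rot: [-3.127, -0.299, 0.001]
wrist_force: [-0.2, 0.1, 0.4]
finger_gap: 0.5
gripper_force: 0.0
```

```bash
python3 -c "
from st import *
print(tcp())"; python3 fit.py pics/d.png
```

```text
(array([ 43.5,  23.9, 169.9]), array([-0.23490438,  0.07928015,  0.38685113]), 4.5167)
[5.51018956e+02 4.35812503e+01 2.54294436e-01]
[[-0.0, 0.6], [0.4, -3.1], [-1.9, 2.9], [-0.9, -1.9], [-3.1, 0.5], [-2.6, -3.6], [1.6, 1.6], [0.2, -4.1], [0.2, -2.3], [-4.7, -0.7]]
scene [226.2, 211.2] 0.88 ang 172.0 1.3735962751997899
side [269.1, 231.3] 0.9 ang 166.0 3.17293904408815
```

View pics/d.png

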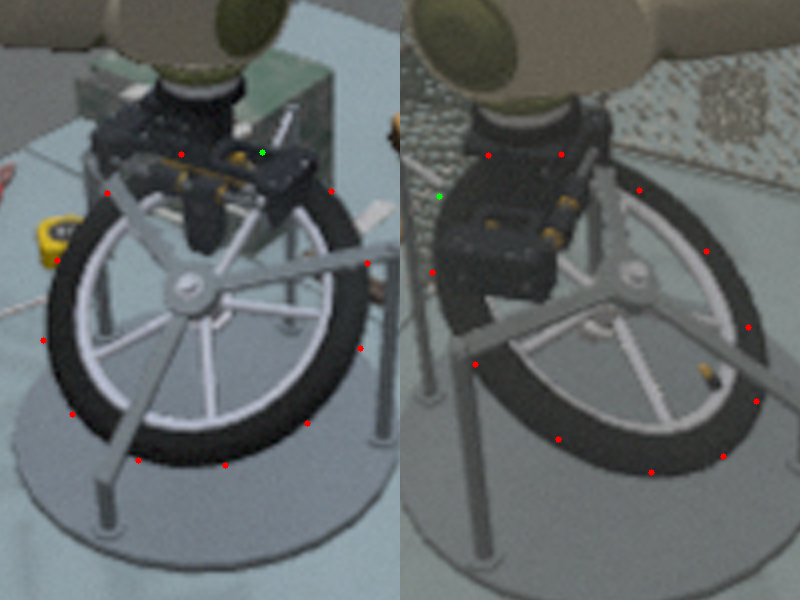

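The fingers are in the 12 o'clock gap, left of the spoke, clear of tyre and arms. Now I'll push to the right (tool +y).

Request:
{"op": "carry_out", "data": {"increments": [[-1,0,0.12,0,0],[-1,0,0.12,0,0],[-1,0,0.12,0,0],[-1,0,0.12,0,0],[-1,0,0.12,0,0],[-1,0,0,0,0]]}}

```text
time: 5.72
tool_pos: [593.3, 50.2, 169.6]
ee_rot: [-3.127, -0.298, 0.001]
wrist_force: [0.4, 1.5, -1.1]
finger_gap: 0.4
gripper_force: 0.6
```

```bash
python3 - <<'E'
import numpy as np;np.save('s.npy',[550.51,42.56,.1881])
from st import *
print(tcp(),status.read_state()['torque'])
E
```

```text
(array([ 43.5,  -0.5, 169.6]), array([ 0.37421149,  1.48400222, -1.09250082]), 5.7167) [0.28835853 0.16006803 0.04243438]
```

Request:
{"op": "carry_out", "data": {"increments": [[-1,0,0.12,0,0],[-1,0,0.12,0,0],[-1,0,0.12,0,0],[-1,0,0.12,0,0],[-1,0,0.12,0,0],[-1,0,0.12,0,0],[-1,0,0.12,0,0],[-1,0,0,0,0]]}}

```text
time: 6.38
tool_pos: [600.2, 17.1, 170.0]
ee_rot: [-3.127, -0.298, -0.001]
wrist_force: [1.4, 1.4, 0.9]
finger_gap: 0.1
gripper_force: 1.1
```

```bash
cat > v.py <<'E'
from st import *
print(tcp())
for n in("scene","side"):
  viewer.capture(n)
  g=np.radians(np.arange(0,360,1))
  for t,r,nn in(("valve",108,0),):
    for d in viewer.mark_of(t,n)[:2]:
      q=np.linalg.norm(proj(np.vstack([S2W(wp(r,x,nn),s) for x in g]),n)-d['at'],axis=1);print(n,t,np.round(d['at']),round(d['confidence'],2),'ang',np.degrees(g[q.argmin()]),round(q.min(),1))
E
python3 v.py
```

```text
(array([ 44.1, -34.3, 170. ]), array([1.43059398, 1.36262302, 0.87434993]), 6.3833)
scene valve [212. 195.] 0.62 ang 128.0 0.1
scene valve [241. 186.] 0.57 ang 68.0 26.3
side valve [254. 238.] 0.91 ang 135.0 1.4
```

Request:
{"op": "carry_out", "data": {"increments": [[-1,0,0.12,0,0],[-1,0,0,0,0],[-1,0,-0.08,0,0],[-1,0,0,-0.3,0],[-1,0,0,-0.3,0],[-1,0,0,-0.3,0],[-1,0,0,0,0]]}}

```text
time: 7.17
tool_pos: [600.7, 16.0, 208.2]
ee_rot: [3.126, 0.299, 0.005]
wrist_force: [0.3, -0.3, -0.5]
finger_gap: 0.2
gripper_force: 0.0
```

Request:
{"op": "carry_out", "data": {"increments": [[-1,0,-0.4,0,0],[-1,0,-0.4,0,0],[-1,0,-0.4,0,0],[-1,0,-0.4,0,0],[-1,0,-0.4,0,0],[-1,0,0,0,0],[-1,0,0,0,0]]}}

```text
time: 7.75
tool_pos: [584.7, 94.8, 205.4]
ee_rot: [3.127, 0.301, -0.001]
wrist_force: [0.3, -0.2, 0.4]
finger_gap: 0.4
gripper_force: 0.0
```

```bash
python3 v.py; python3 w.py 3
```

```text
(array([ 43.3,  45. , 205.4]), array([ 0.27090613, -0.1714121 ,  0.40293489]), 7.75)
scene valve [214. 194.] 0.58 ang 126.0 1.0
side valve [253. 238.] 0.7 ang 132.0 0.7
pointer [368.  93.] 0.8 pred [368.  89.]
```

View pics/w_3.png

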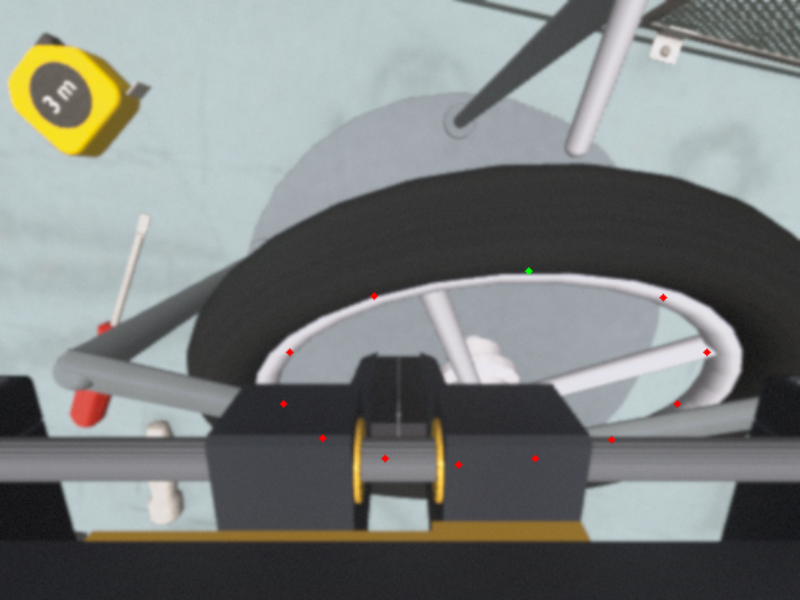

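The spoke from rim (435, 295) to (468, 370) lies just right of the fingertips, so I'll shift slightly left and down-slope before descending carefully.

Request:
{"op": "carry_out", "data": {"increments": [[-1,-0.08,-0.07,0,0],[-1,0,0,0.12,0],[-1,0,0,0.12,0],[-1,0,0,0.12,0],[-1,0,0,0.12,0],[-1,0,0,0.1,0],[-1,0,0,0,0]]}}

```text
time: 8.83
tool_pos: [580.9, 96.8, 181.5]
ee_rot: [-3.127, -0.299, 0.003]
wrist_force: [0.3, -0.8, 0.1]
finger_gap: 0.1
gripper_force: 0.0
```

Request:
{"op": "carry_out", "data": {"increments": [[-1,0,0,0.1,0],[-1,0,0,0.1,0],[-1,0,0,0.1,0],[-1,0,0,0.06,0],[-1,0,0,0,0],[-1,0,0,0,0]]}}

```text
time: 9.33
tool_pos: [581.2, 96.8, 168.3]
ee_rot: [-3.127, -0.299, 0.0]
wrist_force: [0.6, 0.1, -0.3]
finger_gap: 0.4
gripper_force: 0.0
```

```bash
python3 v.py
```

```text
(array([ 40.3,  47.5, 168.3]), array([ 0.58289483,  0.08514473, -0.28173465]), 9.3333)
scene valve [214. 191.] 0.96 ang 121.0 1.8
side valve [250. 238.] 0.94 ang 127.00000000000001 0.9
```

Request:
{"op": "carry_out", "data": {"increments": [[-1,0,0.12,0,0],[-1,0,0.12,0,0],[-1,0,0.12,0,0],[-1,0,0.12,0,0],[-1,0,0.12,0,0],[-1,0,0.12,0,0],[-1,0,0.12,0,0],[-1,0,0.12,0,0]]}}

```text
time: 10.2
tool_pos: [589.0, 59.6, 169.1]
ee_rot: [-3.125, -0.299, -0.003]
wrist_force: [-2.1, 8.3, 4.7]
finger_gap: 0.1
gripper_force: 4.0
```

Request:
{"op": "carry_out", "data": {"increments": [[-1,0,0.12,0,0],[-1,0,0.12,0,0],[-1,0,0.12,0,0],[-1,0,0.12,0,0],[-1,0,0.12,0,0],[-1,0,0.12,0,0],[-1,0,0.12,0,0],[-1,0,0.12,0,0]]}}

```text
time: 10.87
tool_pos: [595.9, 21.9, 168.2]
ee_rot: [-3.125, -0.299, -0.001]
wrist_force: [1.7, 7.0, -0.8]
finger_gap: 0.4
gripper_force: 2.7
```

```bash
python3 v.py
```

```text
(array([ 40.8, -28.8, 168.2]), array([ 1.71317959,  6.95942723, -0.78652161]), 10.8667)
scene valve [226. 162.] 0.97 ang 56.0 1.1
side valve [219. 216.] 0.94 ang 63.0 2.9
side valve [245. 242.] 0.25 ang 119.0 5.7
```

Request:
{"op": "carry_out", "data": {"increments": [[-1,-0.04,0.1,0.01,0],[-1,-0.04,0.1,0.02,0],[-1,-0.04,0.1,0.02,0],[-1,0,0,0,0]]}}

```text
time: 11.4
tool_pos: [593.3, 8.4, 166.3]
ee_rot: [-3.127, -0.299, -0.0]
wrist_force: [1.2, 0.8, 0.3]
finger_gap: 0.6
gripper_force: 0.8
```

```bash
python3 v.py
```

```text
(array([ 35.6, -41.6, 166.3]), array([1.15262337, 0.81914413, 0.28692427]), 11.4)
scene valve [234. 160.] 0.65 ang 41.0 0.8
side valve [212. 208.] 0.94 ang 47.0 0.3
side valve [244. 203.] 0.61 ang 255.00000000000003 17.0
```

Request:
{"op": "carry_out", "data": {"increments": [[-1,0,-0.08,0,0],[-1,0,0,-0.3,0],[-1,0,0,-0.4,0],[-1,0,0,-0.3,0],[-1,0.07,0,0,0],[-1,0.07,0,0,0],[-1,0,0,0,0]]}}

```text
time: 12.18
tool_pos: [598.3, 13.1, 205.3]
ee_rot: [-3.127, -0.299, 0.002]
wrist_force: [0.1, -0.1, 0.2]
finger_gap: 0.1
gripper_force: 0.0
```

Request:
{"op": "carry_out", "data": {"increments": [[-1,0,-0.36,0,0],[-1,0,-0.36,0,0],[-1,0,-0.36,0,0],[-1,0,-0.36,0,0],[-1,0,-0.36,0,0],[-1,0,0,0,0],[-1,0,0,0,0]]}}

```text
time: 12.77
tool_pos: [584.4, 84.6, 206.4]
ee_rot: [3.127, 0.302, 0.0]
wrist_force: [-0.6, -0.6, -0.2]
finger_gap: 0.9
gripper_force: 0.0
```

```bash
python3 v.py; python3 w.py 4
```

```text
(array([ 41.2,  34.9, 206.4]), array([-0.56187315, -0.58569155, -0.24913175]), 12.7667)
scene valve [233. 159.] 0.89 ang 42.0 0.4
side valve [212. 210.] 0.89 ang 49.0 0.2
hub [292. 256.] 0.96 pred [294. 255.]
pointer [340.  85.] 0.86 pred [341.  82.]
bracket_end [47. 57.] 0.73 pred [280. 339.]
valve [184. 205.] 0.97 pred 
valve [292. 254.] 0.3 pred
```

View pics/w_4.png

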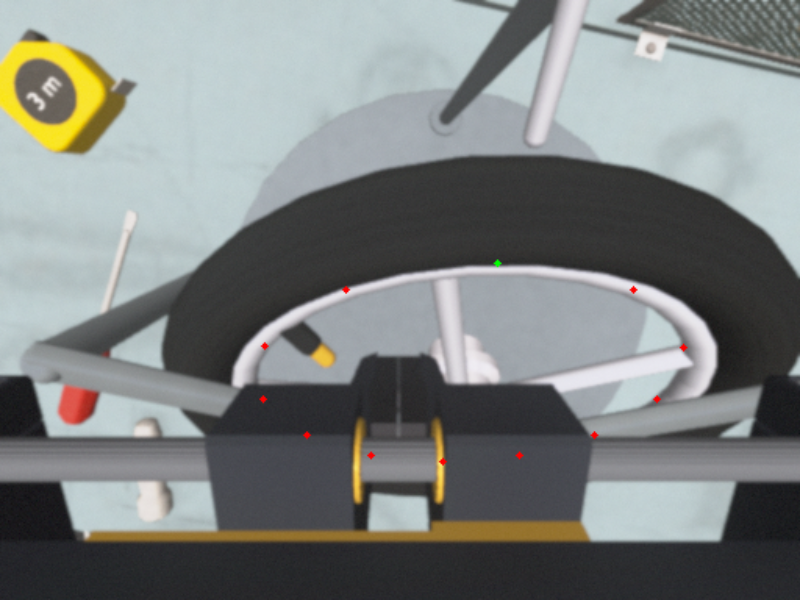

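The valve (brass end at (322, 355)) is left of the fingers, and the spoke from (445, 280) to (458, 380) is to their right. The fingers lie between them. I'll compute the clearances.

```bash
python3 - <<'E'
from st import *
g=np.radians(np.arange(0,90,.5))
for r,n,p in((106,0,(445/1.5625,280/1.5625)),(106,0,(184,205)),(86,9,(322/1.5625,355/1.5625))):
  q=np.linalg.norm(proj(np.vstack([S2W(wp(r,x,n),s) for x in g]),"wrist")-p,axis=1);print(np.degrees(g[q.argmin()]),q.min())
E
```

```text
10.0 8.649082816859966
47.5 0.9418665477949639
48.5 3.312503634623109
```

Request:
{"op": "carry_out", "data": {"increments": [[-1,-0.06,-0.03,0.1,0],[-1,0,0,0.14,0],[-1,0,0,0.14,0],[-1,0,0,0.12,0],[-1,0,0,0.1,0],[-1,0,0,0,0]]}}

```text
time: 13.77
tool_pos: [581.7, 84.3, 181.1]
ee_rot: [-3.127, -0.299, 0.003]
wrist_force: [-0.3, -0.1, 0.3]
finger_gap: 0.4
gripper_force: 0.0
```

Request:
{"op": "carry_out", "data": {"increments": [[-1,0,0,0.1,0],[-1,0,0,0.1,0],[-1,0,0,0.1,0],[-1,0,0,0.08,0],[-1,0,0,0,0],[-1,0,0,0,0]]}}

```text
time: 14.27
tool_pos: [582.0, 84.3, 167.0]
ee_rot: [-3.127, -0.299, 0.0]
wrist_force: [-0.7, -0.3, -0.0]
finger_gap: 0.4
gripper_force: 0.0
```

```bash
python3 v.py
```

```text
(array([ 38.8,  35.1, 167. ]), array([-0.68332259, -0.32872069, -0.0024479 ]), 14.2667)
scene valve [233. 157.] 0.67 ang 40.0 2.3
side valve [212. 208.] 0.95 ang 46.0 0.9
```

Request:
{"op": "carry_out", "data": {"increments": [[-1,0,0.12,0,0],[-1,0,0.12,0,0],[-1,0,0.12,0,0],[-1,0,0.12,0,0],[-1,0,0.12,0,0],[-1,0,0.12,0,0],[-1,0,0.08,0,0],[-1,0,0,0,0]]}}

```text
time: 15.13
tool_pos: [588.2, 52.7, 167.5]
ee_rot: [-3.127, -0.298, -0.001]
wrist_force: [-0.5, 2.3, 1.5]
finger_gap: 0.3
gripper_force: 1.5
```

```bash
cat > v2.py <<'E'
from st import *
print(tcp());g=np.radians(np.arange(-60,60,.5))
for n in("scene","side"):
  viewer.capture(n)
  for t,r,k in(("valve",108,0),("pointer",155,0)):
    for d in viewer.mark_of(t,n)[:1]:
      q=np.linalg.norm(proj(np.vstack([S2W(wp(r,x),s) for x in g]),n)-d['at'],axis=1);print(n,t,np.round(d['at'],1),round(d['confidence'],2),'ang',np.degrees(g[q.argmin()]),round(q.min(),1))
E
python3 v2.py
```

```text
(array([ 39. ,   2.9, 167.5]), array([-0.4951471 ,  2.28424372,  1.46417248]), 15.1333)
scene valve [346.5 302.5] 0.74 ang -59.99999999999999 144.2
scene pointer [259.3 146.8] 0.97 ang -0.5 0.3
side valve [209.9 190.5] 0.89 ang 12.000000000000002 0.7
```

Request:
{"op": "carry_out", "data": {"increments": [[-1,0,0.06,0,0],[-1,0,0.06,0,0],[-1,0,0.06,0,0],[-1,0,0.06,0,0],[-1,0,0.03,0,0],[-1,0,0,0,0],[-1,0,0,0,0]]}}

```text
time: 16.02
tool_pos: [589.8, 42.9, 166.5]
ee_rot: [-3.126, -0.299, 0.002]
wrist_force: [-0.4, 4.4, -0.4]
finger_gap: 0.4
gripper_force: 2.0
```

```bash
python3 v2.py; python3 w.py 5
```

```text
(array([ 38.6,  -7. , 166.5]), array([-0.41684696,  4.39050658, -0.40053751]), 16.0167)
scene pointer [261.8 148.2] 0.64 ang -4.5 0.8
side valve [213.1 186.7] 0.71 ang 0.0 2.3
side pointer [195.4 175.3] 0.67 ang 0.5 2.8
pointer [228.  62.] 0.86 pred [226.  55.]
pointer [227. 187.] 0.74 pred [226.  55.]
bracket [243. 332.] 0.68 pred [243. 330.]
valve [225. 186.] 0.73 pred
```

View pics/w_5.png

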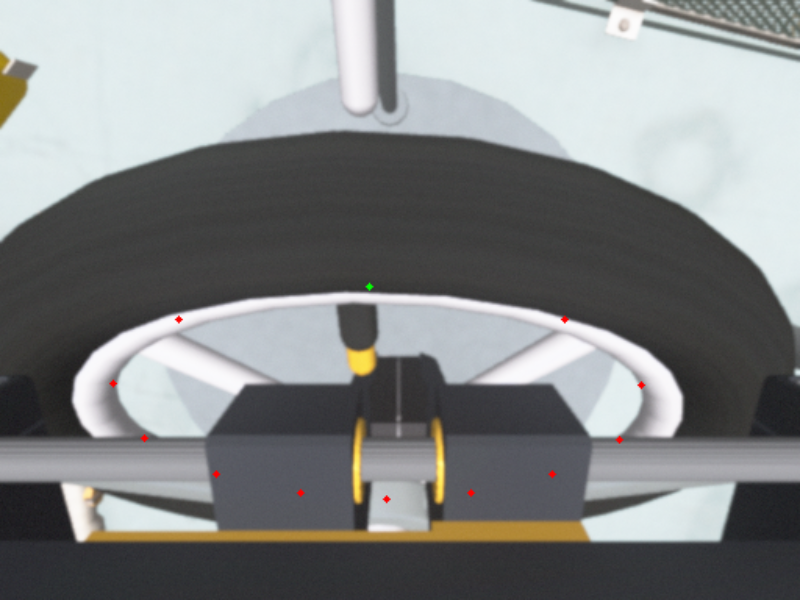

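The valve stem ((357, 305) to (362, 372)) is nearly in line with the pointer tip (357, 110). I'll work out the remaining angle.

```bash
python3 - <<'E'
from st import *
k=512/800
g=np.radians(np.arange(-20,20,.5))
for r,n,p in((106,9,(357,307)),(84,9,(362,372)),(155,0,(357,113)),(106,0,(145,345)),(106,0,(590,345))):
  q=proj(np.vstack([S2W(wp(r,x,n),s) for x in g]),"wrist")/k
  print(p,q[len(g)//2],'ang',np.degrees(np.interp(-p[0],-q[:,0][::-1] if q[0,0]<q[-1,0] and 0 else -q[:,0][::1] if (np.diff(-q[:,0])>0).all() else -q[::-1,0],g if (np.diff(-q[:,0])>0).all() else g[::-1])))
E
```

```text
(357, 307) [367.45375026 315.32588098] ang 1.3349230408605788
(362, 372) [371.85891287 362.2879174 ] ang 1.8646510148829023
(357, 113) [352.9421165   86.03746656] ang -0.23696675529015346
(145, 345) [369.15519691 286.16380916] ang 19.5
(590, 345) [369.15519691 286.16380916] ang -20.0
```

The valve is within about 2° of 12 o'clock, well inside the limit. I'll back off and lift clear.

Request:
{"op": "carry_out", "data": {"increments": [[-1,0,-0.08,0,0],[-1,0,0,-0.2,0],[-1,0,0,-0.4,0],[-1,0,0,-0.5,0],[-1,0,0,-0.6,0],[-1,0,0,-0.6,0],[-1,0,0,-0.6,0],[-1,0,0,0,0]]}}

```text
time: 17.28
tool_pos: [590.8, 44.9, 288.8]
ee_rot: [3.125, 0.299, 0.013]
wrist_force: [0.0, -0.1, 0.1]
finger_gap: 0.3
gripper_force: 0.0
```

Request:
{"op": "carry_out", "data": {"increments": [[-1,-0.8,0,0,0],[-1,-0.8,0,0,0],[-1,-0.8,0,0,0],[-1,0,0,0,0],[-1,0,0,0,0],[-1,0,0,0,0]]}}

```text
time: 17.78
tool_pos: [495.8, 27.0, 283.4]
ee_rot: [3.127, 0.299, 0.001]
wrist_force: [0.9, -0.0, -0.1]
finger_gap: 0.4
gripper_force: 0.0
```

```bash
python3 v2.py; python3 w.py 6
```

```text
(array([-56.6,  -5.1, 283.4]), array([ 0.87098789, -0.00890317, -0.0543075 ]), 17.7833)
scene valve [254.8 154.8] 0.75 ang 0.0 3.4
scene pointer [260.4 144.4] 0.75 ang -1.0 2.3
side valve [212.6 187.6] 0.79 ang 3.0000000000000004 2.3
side pointer [194.  176.4] 0.67 ang 3.0000000000000004 3.5
hub [250. 129.] 0.91 pred [250. 130.]
bracket [250. 157.] 0.88 pred [250. 151.]
valve [252. 124.] 0.58 pred
```

View pics/w_6.png

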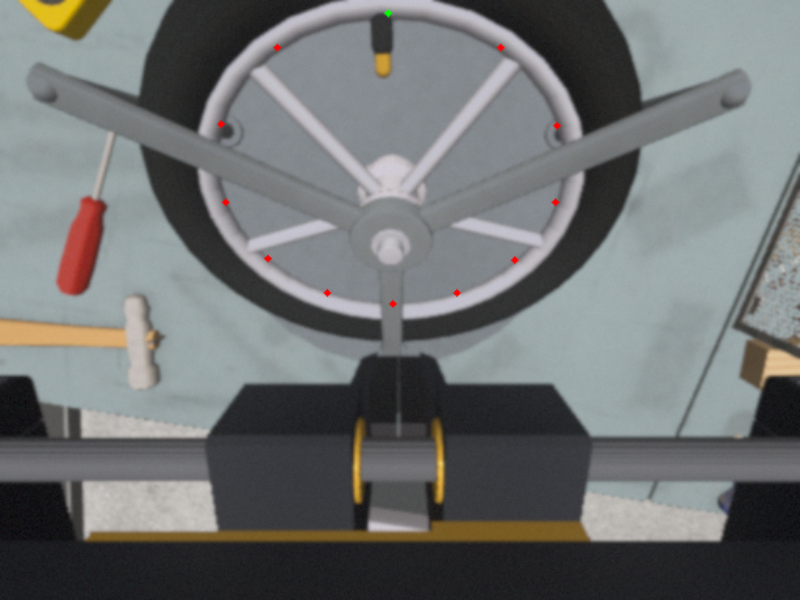

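The valve at (382, 40) is about 7 px (4 mm) left of the 12 o'clock line at x ≈ 389. The spokes are symmetric about that line and the arm is clear. I'll hand it in.

```bash
python3 -c "
from workcell import env
print(env.job_done())"
```

```text
the job is handed in; nothing more can be done
None
```

The job is handed in: three gentle spoke pushes turned the wheel until the valve stood about 4 mm (2°) left of 12 o'clock by camera (limit 13 mm). The arm is clear of everything, the stand shows no visible shift, and the hand-in gave no verdict.

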